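# Walk the battery-backup unit home into its desk bracket

## Robot

A 7-joint arm with a two-finger parallel gripper is mounted at the origin on the work surface. World frame = base frame: x ahead of the robot, y to its left, z up, the work surface at z = 0. Lengths are in m, angles in rad, forces in N, time in s.
With the tool pointing down it reaches from about 0.4 to 0.85 m from the base axis. Payload 4.5 kg.
Tool frame: the origin (TCP) lies on the centre line of the jaws, within the pads' length; the fingertips stand r.tips_ahead ahead of it and the grasp point (between the pads) is the TCP (r.tips_ahead is the distance from the TCP to the fingertips, in m); z points along the fingers, y is the direction in which the jaws open and shut (so a half turn about z gives the same grasp; the last joint's range is limited). The gripper opens to 88 mm and grips with 3 to 60 N. Pads are 18 mm wide; open, the fingers measure 123 mm over their backs; the gripper's body (75 mm by 187 mm) begins 45 mm behind the grasp point.
Start: joints at [-1.262, 0.689, -0.195, 1.565, 0.157, 0.902, -0.215], TCP at [0.17, 0.602, 0.258] pointing down, gripper open.
Joint ranges: [-3.01, 3.01], [-0.46, 2.08], [-1.47, 1.51], [0.13, 2.56], [-1, 4.14], [0.04, 2.09], [-2.66, 2.66]. Speed limits (rad/s): [2.57, 2.57, 3.14, 3.14, 3.14, 3.14, 3.14].

## Interface

Orientations are given as a unit quaternion [x, y, z, w].
In Python, from plant import r gives the robot as it stands.
- The arm moves only by the shell command python3 -m inch 'ROWS' [FORCE]. ROWS is JSON, a list of rows, each a list of 5 numbers: the shift along the world's x, y, z in units of 25 mm (1.0 is 25 mm), then the turn about the world's z in units of 6 degrees (1.0 is 6 degrees), then the finger opening in mm, from 0 to 88.1. A call has 1 to 5 rows; each row shifts and turns the commanded pose from where the row before left it; what a row does not reach is not made up. A row lasts 1/10 s, in which the tool goes at most 50 mm and 8.59 degrees, less where a joint would pass 70% of its speed; a pose out of reach is approached as far as the arm can. A call is refused whole if a number of a shift passes 1 or a number of a turn 1, either way. A call with a gripper value outside its range is refused whole. The fingers move at their own pace and stop on an object; FORCE is the grip in N (left out, the last holds). Time passes only in rows, so rows that do not move let the fingers close. It gives the time, the measured TCP pose, the force and the opening at its end, in the units of the state.
- r.get_state(): the state, without advancing time (a new reading comes with each control period).
- r.snapshot(name): name is "side" or "top" or "wrist"; returns a dict with "pixels" (384x512x3 uint8, red, green, blue), "range_z" (384x512 float32, m along the optical axis (not along the pixel's ray), 0 where there is no reading), "K" (3x3 intrinsics, pixels), "k1" (the pictures are not rectified: a ray, as slopes to the right and down, at radius r is drawn at 1 + k1 r^2 times it, then the intrinsics apply), "position" and "attitude" of the camera in the world. Camera axes: x right, y up, looking along -z (the intrinsics and any distortion apply to the point x, -y, -z); pixel columns grow to the right and rows downward; lengths in m; the calibration is good to about 2 mm. A picture is of the moment at which its call begins.
- r.finish_job(): hands the job in, once; it reports no verdict.
The state is a dict: "clock": time; "q": joint angles; "qd": joint speeds; "joint_torque": joint torques, N m; "tool_pos": TCP position; "eef_rot": TCP orientation; "contact_force": force on the tool from outside, world axes, zero at the start; "moment": the same for the moment, N m; "opening": opening from 0.0 (shut) to 1.0 (fully open).
Only numpy, scipy, OpenCV 4.12 (cv2) and the standard library are available. Lean on these libraries where they do the work, as an engineer would, in place of code of your own. Each camera call takes 0.05 s, during which the arm holds its last target. There are 200 camera calls.

## Task

Walk the heavy battery-backup unit away from you into the steel bracket on the dispatch desk, until its back is fully home against the bracket's back plate at both corners. It is too heavy to shove along squarely: nudge its two front corners in turn so that it swings ahead, and never press on it with more than about 22 N. Leave it standing flat, and leave the mug, the hand radio and the mouse where they are.

Things in the scene. Friction and masses are not known exactly. Their poses are not given: they have to be found in the camera images.
- ups: The battery-backup unit: loose black plastic box with a grey front panel, 150 deep (x) x 300 wide (y) x 80 high (z) mm, about 4.4 kg evenly loaded, on four 6 mm high rubber feet near (+-35, +-80) mm. Origin: middle of its underside, on the desk. -x points out of its front (the face to push), +x out of its back, +y to its left. It starts 60 to 78 mm short of home, a little askew and off-centre.
- ups_back_left (a point): Rear left edge of the unit (unit frame x +75, y +150 mm), 30 mm above the desk. It must end touching, or within 3 mm of, the bracket's back plate.
- ups_back_right (a point): Rear right edge of the unit (unit frame x +75, y -150 mm), 30 mm above the desk. It must end touching, or within 3 mm of, the bracket's back plate.
- ups_front_left (a point): Front left edge of the unit (unit frame x -75, y +150 mm), 40 mm above the desk. A push on the front 20 mm in from it slides the unit at 11 to 16 N, turning it about a point under the other half, 90 mm from the middle, so the far rear corner backs off by about a quarter of the push. Pushes slanting inwards, bearing down or meeting it fast take more; one in the middle needs 23 N or more.
- ups_front_right (a point): Front right edge of the unit (unit frame x -75, y -150 mm), 40 mm above the desk. Behaves as the left one, mirrored: pushing it turns the unit counter-clockwise seen from above. Weight and friction differ a little from run to run; the desk is level.
- bracket: Retaining bracket, bare 3 mm sheet metal, 45 mm high, U-shaped in plan, rigid. Origin: desk level, middle of the back plate's front face; +x into the plate (the way in), +y left. Cheeks run from the plate to x -45 mm, inner faces at y +-160 mm (10 mm play each side); then lips flare outwards 30 degrees to x -66. Home: unit origin at x -75 mm, square to it. At home the push force rises sharply.
- mug: A white mug, 80 mm wide, 95 mm high, standing to one side of the unit. Leave it alone. Origin: middle of its foot.
- radio: A black hand-held two-way radio standing upright to one side, 34 x 58 x 122 mm plus a stub aerial. Leave it alone. Origin: middle of its foot.
- mouse: A black computer mouse, 110 x 60 x 33 mm, on the desk to one side. Leave it alone. Origin: middle of its underside.

How it is judged:
By the outcome, as a careful person would: the job done as asked, in the order asked, and still so for the second after the job is handed in, with the robot touching nothing.
It also fails if it takes over 72 s, if anything falls off the work surface, if the arm or the gripper's body presses on something with over 40 N, if the wrist force passes 120 N, or if a joint passes its speed limit or range.

## Working session

There is one attempt and no reset: what is moved stays moved. The work goes in short steps, Python scripts to look and compute and a shell command to move; the robot and the scene stay as the last step left them, time stands still between calls to the robot, and variables do not carry over. Pictures are saved under pics/ and viewed, about 8 in all and at most 12, crops included, and the job is handed in when it is done.

```bash
ls; mkdir -p pics
cat > h.py <<'E'
import numpy as np, cv2
from plant import r
from scipy.spatial.transform import Rotation as R
def rot(c):
    a=np.array(c["attitude"],float)
    return a if a.shape==(3,3) else R.from_quat(a).as_matrix()
def cloud(c):
    h,w=c["range_z"].shape
    u,v=np.meshgrid(np.arange(w),np.arange(h))
    K=np.array(c["K"]); k=c["k1"]
    xd=(u-K[0,2])/K[0,0]; yd=(v-K[1,2])/K[1,1]
    x,y=xd.copy(),yd.copy()
    for _ in range(20):
        s=1+k*(x*x+y*y); x,y=xd/s,yd/s
    z=c["range_z"].astype(float)
    P=np.stack([x*z,-y*z,-z],-1)@rot(c).T+np.array(c["position"])
    P[z<=0]=np.nan
    return P
def save(c,n): cv2.imwrite("pics/"+n,c["pixels"][...,::-1])
E
python3 - <<'E'
from h import *
s=r.get_state(); print(s, r.tips_ahead)
for n in("top","side"):
    c=r.snapshot(n); save(c,n+"0.png"); np.savez("pics/"+n+"0.npz",P=cloud(c)); print(n,c["position"],c["K"],c["k1"])
E
```

```text
pics
{'clock': 0.0, 'q': array([-1.26218964,  0.68997495, -0.19448441,  1.56633035,  0.15730649,
        0.90251272, -0.21509016]), 'qd': array([ 4.77202378e-06, -4.75590578e-04, -1.25118762e-03, -1.58345389e-03,
       -5.27623954e-04,  3.39877255e-04,  1.05161423e-04]), 'joint_torque': array([-3.68116230e-05, -5.27561653e+01, -1.26698624e+00, -1.53426594e+01,
       -5.26627852e-02,  6.74439972e-03,  1.74921329e-04]), 'tool_pos': array([0.16950206, 0.60095779, 0.25691854]), 'eef_rot': array([ 1.36934802e-01,  9.90579637e-01, -9.16385111e-04, -4.62464129e-05]), 'contact_force': array([-0.70786206, -0.43282046, -0.08586605]), 'moment': array([-0.00266918,  0.0235208 ,  0.01794348]), 'opening': 1.0017440135107167} 0.019
top [ 0.38106089 -0.00603318  1.40293695] [[481.86395478   0.         255.8915993 ]
 [  0.         481.86395478 193.88566667]
 [  0.           0.           1.        ]] -0.002177261550310309
side [ 0.29224293 -0.46837736  0.72842621] [[349.2573968    0.         263.23899617]
 [  0.         349.2573968  192.29212552]
 [  0.           0.           1.        ]] -0.0583393443812073
```

View pics/top0.png

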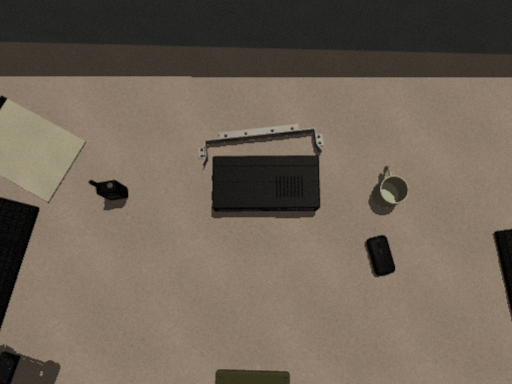

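View pics/side0.png

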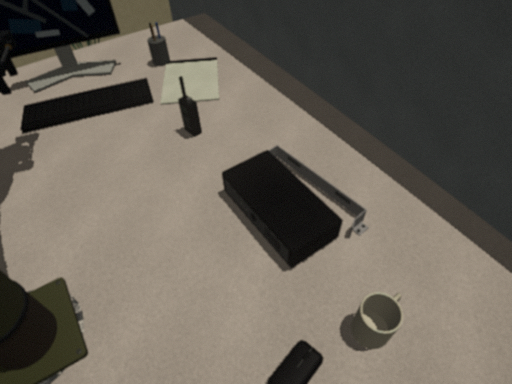

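Top view: unit at cols 212–320, rows 156–210; bracket plate from (206,142) to (314,129), so slightly turned. Radio at (112,190), mug at (392,190), mouse at (380,255), all well clear. Now measuring from the depth.

```bash
cat >> h.py <<'E'
def unit(P):
    m=(abs(P[...,2]-.08)<.008)&(P[...,0]>.3)&(P[...,0]<.7)&(abs(P[...,1])<.3)
    m=cv2.morphologyEx(m.astype(np.uint8),cv2.MORPH_OPEN,np.ones((5,5)))
    n,l,st,_=cv2.connectedComponentsWithStats(m); m=l==1+np.argmax(st[1:,4])
    Q=P[m][:,:2].astype(np.float32)
    (cx,cy),sz,a=cv2.minAreaRect(Q)
    a=(a+45)%90-45
    return cx,cy,sz,a,np.nanmedian(P[m][:,2])
E
python3 - <<'E'
from h import *
P=np.load("pics/top0.npz")["P"]
print(unit(P))
im=cv2.imread("pics/top0.png")[110:220,190:335]
cv2.imwrite("pics/crop0.png",cv2.resize(im,None,fx=5,fy=5,interpolation=cv2.INTER_CUBIC))
np.set_printoptions(precision=3,suppress=True,linewidth=160)
for c in (207,210,220,230,240,250,260,270,280,290,300,310,313):
    print(c,[tuple(np.round(P[v,c],3)) for v in range(124,150) if P[v,c,2]>.02])
m=(P[100:165,190:335,2]>.035)&(P[100:165,190:335,2]<.055)
Q=P[100:165,190:335][m]; print(len(Q))
E
```

```text
(0.6236256957054138, -0.023488208651542664, (0.1504325270652771, 0.2987692356109619), 2.139497995376587, np.float64(0.07992993152368222))
207 [(np.float64(0.751), np.float64(0.149), np.float64(0.038)), (np.float64(0.747), np.float64(0.148), np.float64(0.039)), (np.float64(0.747), np.float64(0.149), np.float64(0.03))]
210 [(np.float64(0.749), np.float64(0.139), np.float64(0.046)), (np.float64(0.747), np.float64(0.14), np.float64(0.04)), (np.float64(0.748), np.float64(0.141), np.float64(0.025))]
220 [(np.float64(0.752), np.float64(0.11), np.float64(0.047)), (np.float64(0.752), np.float64(0.111), np.float64(0.038)), (np.float64(0.751), np.float64(0.111), np.float64(0.029))]
230 [(np.float64(0.756), np.float64(0.081), np.float64(0.046)), (np.float64(0.755), np.float64(0.082), np.float64(0.038)), (np.float64(0.756), np.float64(0.082), np.float64(0.025))]
240 [(np.float64(0.761), np.float64(0.053), np.float64(0.042)), (np.float64(0.761), np.float64(0.053), np.float64(0.034)), (np.float64(0.76), np.float64(0.053), np.float64(0.025))]
250 [(np.float64(0.767), np.float64(0.024), np.float64(0.
[... 1072 characters left out ...]
t64(-0.122), np.float64(0.042)), (np.float64(0.786), np.float64(-0.122), np.float64(0.036)), (np.float64(0.784), np.float64(-0.123), np.float64(0.031))]
310 [(np.float64(0.79), np.float64(-0.151), np.float64(0.043)), (np.float64(0.788), np.float64(-0.151), np.float64(0.039)), (np.float64(0.79), np.float64(-0.153), np.float64(0.024))]
313 [(np.float64(0.791), np.float64(-0.159), np.float64(0.051)), (np.float64(0.791), np.float64(-0.16), np.float64(0.041)), (np.float64(0.789), np.float64(-0.16), np.float64(0.04)), (np.float64(0.79), np.float64(-0.162), np.float64(0.025)), (np.float64(0.787), np.float64(-0.162), np.float64(0.023)), (np.float64(0.785), np.float64(-0.162), np.float64(0.021))]
286
```

View pics/crop0.png

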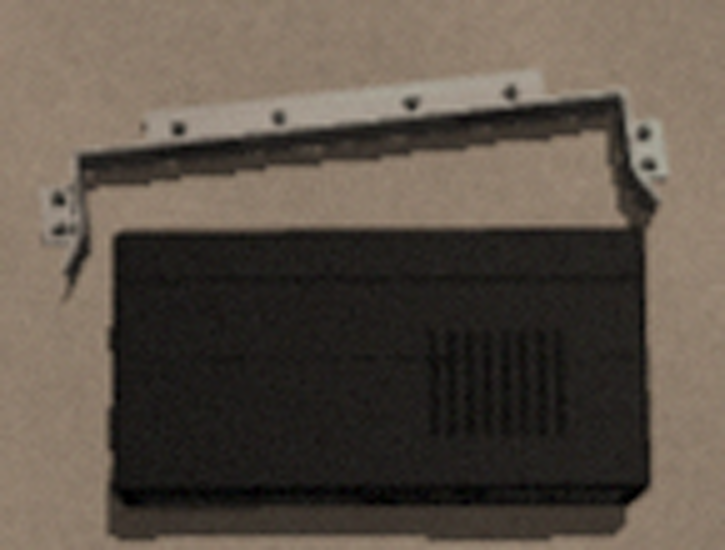

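Unit: centre (0.624, −0.023), yaw ≈ +2°, size 150×299 mm, top at z 0.080 (matches). Bracket: centre ≈ (0.768, −0.007), yaw ≈ +8.4°. The unit is about 70 mm short, 5 mm to the left, and needs +6.3° net turn. I'll go to the right front corner first.

```bash
python3 -m inch '[[0.9,-1,0,0.7,0],[0.9,-1,0,0.7,0],[0.9,-1,0,0.7,0],[0.9,-1,0,0.7,0],[0.9,-1,0,0.7,0]]' 20
python3 -m inch '[[0.9,-1,0,0,0],[0.9,-1,0,0,0],[0.9,-1,0,0,0],[0.9,-1,0,0,0],[0.9,-1,0,0,0]]'
python3 -m inch '[[0.9,-1,0,0,0],[0.9,-1,0,0,0],[0.3,-1,-0.2,0,0],[0.2,-1,-0.2,0,0],[0,-1,-0.2,0,0]]'
python3 -m inch '[[0.1,-1,-0.4,0,0],[0.1,-1,-0.4,0,0],[0.1,-1,-0.4,0,0],[0.1,-1,-0.4,0,0],[0.1,-1,-0.4,0,0]]'
python3 -m inch '[[0,-1,0,0,0],[0,-1,0,0,0],[0,-1,0,0,0],[0,-1,0,0,0],[0,-1,0,0,0]]'
python3 -m inch '[[0,0,0,0,0],[0,0,0,0,0]]'
```

```text
clock: 0.6
tool_pos: [0.2828, 0.4752, 0.2574]
eef_rot: [-0.047, 0.999, -0.0, -0.0]
contact_force: [0.6, 0.0, 0.2]
opening: 0.574
clock: 1.1
tool_pos: [0.3953, 0.3502, 0.2575]
eef_rot: [-0.046, 0.999, -0.0, -0.0]
contact_force: [0.1, -0.6, 0.6]
opening: 0.118
clock: 1.6
tool_pos: [0.4527, 0.2252, 0.2423]
eef_rot: [-0.045, 0.999, -0.0, 0.0]
contact_force: [0.3, -0.8, 0.0]
opening: 0.008
clock: 2.1
tool_pos: [0.4645, 0.1005, 0.1922]
eef_rot: [-0.046, 0.999, 0.0, -0.0]
contact_force: [-0.2, 0.7, -0.1]
opening: 0.005
clock: 2.6
tool_pos: [0.4644, -0.0245, 0.1926]
eef_rot: [-0.046, 0.999, 0.0, -0.0]
contact_force: [0.1, 0.3, -1.3]
opening: 0.008
clock: 2.8
tool_pos: [0.4646, -0.0235, 0.1926]
eef_rot: [-0.045, 0.999, 0.0, -0.0]
contact_force: [0.4, 0.1, -0.1]
opening: 0.007
```

```bash
python3 -m inch '[[0.4,-1,-1,0,0],[0.4,-1,-1,0,0],[0.4,-1,-1,0,0],[0.4,-1,-1,0,0],[0.4,-1,-1,0,0]]'
python3 -m inch '[[0.3,-0.3,-0.4,0,0],[0.3,0,-0.34,0,0],[0.1,0,0,0,0],[0.05,0,0,0,0]]'
python3 -m inch '[[0.04,0,0,0,0],[0.04,0,0,0,0],[0.04,0,0,0,0],[0.04,0,0,0,0]]'
python3 -m inch '[[0.04,0,0,0,0],[0.04,0,0,0,0],[0.04,0,0,0,0],[0.04,0,0,0,0]]'
python3 -m inch '[[0.04,0,0,0,0],[0.04,0,0,0,0],[0.04,0,0,0,0],[0.04,0,0,0,0]]'
```

```text
clock: 3.3
tool_pos: [0.5157, -0.1472, 0.0666]
eef_rot: [-0.047, 0.999, 0.001, 0.0]
contact_force: [0.3, 0.2, 0.9]
opening: 0.008
clock: 3.7
tool_pos: [0.5343, -0.1535, 0.05]
eef_rot: [-0.047, 0.999, 0.001, 0.001]
contact_force: [0.3, 0.5, 0.2]
opening: 0.006
clock: 4.1
tool_pos: [0.5374, -0.1559, 0.0496]
eef_rot: [-0.046, 0.999, -0.0, 0.0]
contact_force: [-0.3, 0.3, 0.9]
opening: 0.005
clock: 4.5
tool_pos: [0.5414, -0.1559, 0.0492]
eef_rot: [-0.046, 0.999, 0.0, -0.0]
contact_force: [1.2, -0.3, 1.1]
opening: 0.008
clock: 4.9
tool_pos: [0.542, -0.156, 0.049]
eef_rot: [-0.046, 0.999, -0.0, -0.003]
contact_force: [-8.6, 1.2, 5.7]
opening: 0.006
```

```bash
python3 -m inch '[[0.04,0,0.02,0,0],[0.04,0,0.02,0,0],[0.04,0,0,0,0],[0.04,0,0,0,0]]'
python3 -m inch '[[0.04,0,0,0,0],[0.04,0,0,0,0],[0.04,0.01,0,0,0],[0.04,0.01,0,0,0],[0.04,0,0,0,0]]'
```

```text
clock: 5.3
tool_pos: [0.5419, -0.156, 0.0491]
eef_rot: [-0.045, 0.999, 0.0, -0.008]
contact_force: [-14.9, 2.1, 6.9]
opening: 0.003
clock: 5.8
tool_pos: [0.5447, -0.157, 0.0491]
eef_rot: [-0.045, 0.999, -0.001, -0.01]
contact_force: [-16.7, -1.3, 9.3]
opening: 0.007
```

```bash
python3 -m inch '[[0.04,0,0.04,0,0],[0.05,0,0.04,0,0],[0.05,0.01,0.02,0,0],[0.05,0.01,0,0,0],[0.05,0,0,0,0]]'
python3 -m inch '[[0.06,0,0,0,0],[0.06,0,0,0,0],[0.06,0.01,0,0,0],[0.06,0.01,0,0,0],[0.06,0,0,0,0]]'
```

```text
clock: 6.3
tool_pos: [0.5519, -0.1583, 0.0504]
eef_rot: [-0.044, 0.999, -0.002, -0.009]
contact_force: [-12.4, -4.6, -1.5]
opening: 0.004
clock: 6.8
tool_pos: [0.5563, -0.1592, 0.0505]
eef_rot: [-0.044, 0.999, -0.003, -0.012]
contact_force: [-17.9, -5.0, 4.3]
opening: 0.01
```

```bash
python3 -m inch '[[0.06,-0.03,0.01,0,0],[0.06,-0.02,0.01,0,0],[0.06,-0.02,0,0,0],[0.06,-0.02,0,0,0],[0.06,-0.02,0,0,0]]'
python3 -m inch '[[0.06,-0.02,0.01,0,0],[0.06,-0.02,0.01,0,0],[0.06,-0.02,0,0,0],[0.06,-0.02,0,0,0],[0.06,-0.01,0,0,0]]'
```

```text
clock: 7.3
tool_pos: [0.5657, -0.1611, 0.0505]
eef_rot: [-0.045, 0.999, -0.002, -0.01]
contact_force: [-13.8, -4.5, -2.8]
opening: 0.004
clock: 7.8
tool_pos: [0.5745, -0.1633, 0.0507]
eef_rot: [-0.045, 0.999, -0.002, -0.009]
contact_force: [-10.5, -5.4, -6.2]
opening: 0.006
```

```bash
python3 -m inch '[[-1,0,-0.1,0,0],[-0.6,1,0,0,0],[0,1,0,0,0],[0,1,0,0,0],[0,1,0,0,0]]'
python3 - <<'E'
from h import *
c=r.snapshot("top"); save(c,"top1.png"); P=cloud(c); print(unit(P), r.get_state()["tool_pos"])
im=c["pixels"][100:240,180:340,::-1]; cv2.imwrite("pics/crop1.png",cv2.resize(im,None,fx=5,fy=4,interpolation=cv2.INTER_CUBIC))
E
```

```text
clock: 8.3
tool_pos: [0.5435, -0.0584, 0.0513]
eef_rot: [-0.046, 0.999, 0.0, 0.001]
contact_force: [-0.0, -0.1, 0.5]
opening: 0.002
(0.635789155960083, -0.022060200572013855, (0.15082865953445435, 0.29981210827827454), 10.8071928024292, np.float64(0.07987143741575431)) [ 0.54400145 -0.05169255  0.05153847]
```

View pics/crop1.png

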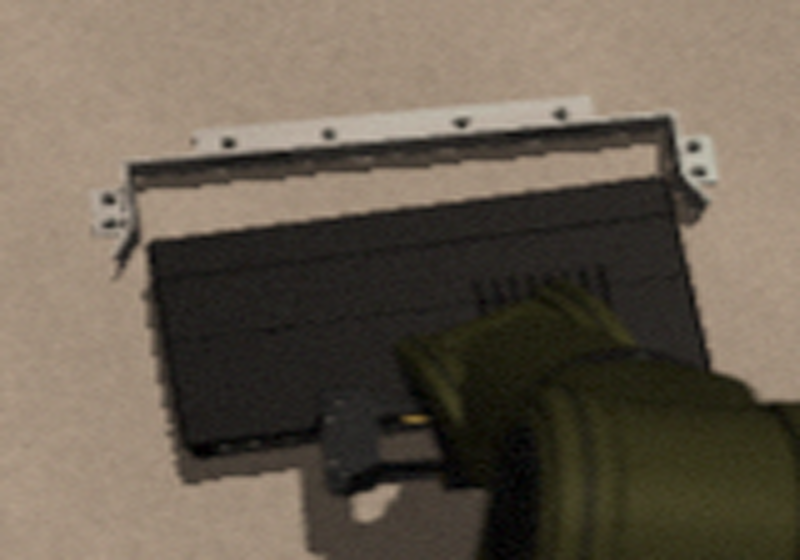

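```bash
python3 -m inch '[[-0.9,0.8,-0.06,0,0],[-0.3,1,0,0,0],[0,1,0,0,0],[0,1,0,0,0],[0,1,0,0,0]]'
python3 -m inch '[[0,0.9,0,0,0],[0.1,0,0,0,0],[0.1,0,0,0,0],[0.05,0,0,0,0],[0.04,0,0,0,0]]'
python3 -m inch '[[0.04,0,0,0,0],[0.04,0,0.01,0,0],[0.04,0.01,0.01,0,0],[0.04,0.02,0.01,0,0],[0.04,0.02,0.01,0,0]]'
python3 -m inch '[[0.05,0.02,0.02,0,0],[0.05,0.02,0.01,0,0],[0.05,0.02,0.01,0,0],[0.05,0.02,0.01,0,0],[0.05,0.02,0.01,0,0]]'
```

```text
clock: 8.85
tool_pos: [0.5135, 0.0617, 0.0498]
eef_rot: [-0.046, 0.999, 0.0, 0.001]
contact_force: [1.6, -0.4, 0.6]
opening: 0.005
clock: 9.35
tool_pos: [0.5204, 0.0812, 0.0497]
eef_rot: [-0.045, 0.999, -0.001, -0.0]
contact_force: [-0.5, 0.5, 0.4]
opening: 0.006
clock: 9.85
tool_pos: [0.5252, 0.0844, 0.0508]
eef_rot: [-0.046, 0.999, 0.0, 0.0]
contact_force: [-0.2, -1.1, 1.1]
opening: 0.003
clock: 10.35
tool_pos: [0.5271, 0.0852, 0.0515]
eef_rot: [-0.046, 0.999, -0.002, -0.004]
contact_force: [-8.8, -1.7, 0.4]
opening: 0.004
```

```bash
python3 -m inch '[[0.06,0.02,0.01,0,0],[0.06,0.02,0.01,0,0],[0.06,0.03,0.01,0,0],[0.06,0.03,0,0,0],[0.06,0.03,0,0,0]]'
python3 -m inch '[[0.06,0.03,0.01,0,0],[0.06,0.03,0,0,0],[0.06,0.03,0.01,0,0],[0.06,0.03,0,0,0],[0.06,0.03,0,0,0]]'
python3 -m inch '[[0.06,0.03,0.01,0,0],[0.06,0.03,0,0,0],[0.06,0.03,0.01,0,0],[0.06,0.03,0,0,0],[0.06,0.02,0,0,0]]'
```

```text
clock: 10.85
tool_pos: [0.5306, 0.0873, 0.0516]
eef_rot: [-0.046, 0.999, -0.003, -0.008]
contact_force: [-15.0, -2.8, 3.2]
opening: 0.006
clock: 11.35
tool_pos: [0.5394, 0.0922, 0.0517]
eef_rot: [-0.047, 0.999, -0.002, -0.007]
contact_force: [-12.0, -2.3, -2.3]
opening: 0.006
clock: 11.85
tool_pos: [0.5462, 0.096, 0.0519]
eef_rot: [-0.046, 0.999, -0.002, -0.008]
contact_force: [-14.2, -1.0, -0.9]
opening: 0.003
```

```bash
cat > m.py <<'E'
from h import *
c=r.snapshot("top"); u=unit(cloud(c)); t=r.get_state()["tool_pos"]
B=np.array([.768,-.007]); b=np.radians(8.4); U=np.array([np.cos(b),np.sin(b)]); V=np.array([-U[1],U[0]])
C=np.array(u[:2]); a=np.radians(u[3]); d=np.array([np.cos(a),np.sin(a)]); e=np.array([-d[1],d[0]])
print("size",np.round(u[2],3),"ctr",np.round(C,4),"yaw",round(u[3],2),"rel",round(u[3]-8.4,2),"short mm",round((-.075-(C-B)@U)*1e3,1),"lat",round((C-B)@V*1e3,1))
for n,s in(("L",1),("R",-1)):
    print(n,"touch TCP",np.round(C-.0855*d+s*.13*e,4),"rear gap mm",round(-((C+.075*d+s*.15*e-B)@U)*1e3,1))
print("tcp",np.round(t,4))
E
python3 -m inch '[[0.06,0.03,0.01,0,0],[0.06,0.03,0,0,0],[0.06,0.02,0,0,0],[0.06,0.02,0,0,0],[0,0,0,0,0]]'
python3 -m inch '[[-1,0,-0.1,0,0],[-0.4,-1,-0.06,0,0],[0,-1,0,0,0],[0,-1,0,0,0],[0,-1,0,0,0]]'
python3 m.py
```

```text
clock: 12.35
tool_pos: [0.552, 0.0992, 0.052]
eef_rot: [-0.046, 0.999, -0.001, -0.008]
contact_force: [-12.2, 0.4, -4.2]
opening: 0.004
clock: 12.85
tool_pos: [0.5256, -0.0007, 0.0504]
eef_rot: [-0.046, 0.999, 0.0, 0.001]
contact_force: [0.7, -0.0, -0.1]
opening: 0.003
size [0.137 0.301] ctr [ 0.634  -0.0205] yaw 1.09 rel -7.31 short mm 59.6 lat 6.2
L touch TCP [0.546  0.1079] rear gap mm 41.1
R touch TCP [ 0.551  -0.1521] rear gap mm 79.2
tcp [ 0.525  -0.0073  0.0503]
```

```bash
python3 - <<'E'
s=open('h.py').read(); i=s.index("def unit(")
s=s[:i]+'''def unit(P):
    m=(abs(P[...,2]-.08)<.006)&(P[...,0]>.3)&(P[...,0]<.76)&(abs(P[...,1])<.3)
    m=cv2.morphologyEx(m.astype(np.uint8),cv2.MORPH_OPEN,np.ones((3,3)))
    n,l,st,_=cv2.connectedComponentsWithStats(m); m=l==1+np.argmax(st[1:,4])
    cols=[j for j in range(m.shape[1]) if m[:,j].any()]
    E=np.array([P[np.argmax(m[:,j]),j,:2] for j in cols[4:-4]],np.float32)
    vx,vy,_,_=cv2.fitLine(E,cv2.DIST_HUBER,0,.01,.01).ravel()
    if vy<0: vx,vy=-vx,-vy
    e=np.array([vx,vy]); d=np.array([vy,-vx]); a=np.degrees(np.arctan2(d[1],d[0]))
    Q=P[m][:,:2]; back=np.median(E@d)+.001; lo,hi=np.percentile(Q@e,[.1,99.9])
    C=(back-.075)*d+(lo+hi)/2*e
    return C[0],C[1],(back-(Q@d).min(),hi-lo),a,0
'''
open('h.py','w').write(s)
from h import *
print(unit(np.load("pics/top0.npz")["P"]))
E
python3 m.py
```

```text
(np.float64(0.621947523340852), np.float64(-0.02365355162261177), (np.float64(0.1488983429048566), np.float64(0.2978687060531396)), np.float32(2.289074), 0)
size [0.148 0.298] ctr [ 0.6428 -0.02  ] yaw 3.22 rel -5.18 short mm 50.8 lat 5.4
L touch TCP [0.5501 0.105 ] rear gap mm 37.5
R touch TCP [ 0.5647 -0.1546] rear gap mm 64.6
tcp [ 0.5251 -0.005   0.0503]
```

```bash
python3 -m inch '[[0.2,-1,0,0,0],[0.2,-1,0,0,0],[0.2,-1,0,0,0],[0.2,-1,0,0,0],[0.3,-1,0,0,0]]'
python3 -m inch '[[0,-1,0,0,0],[0.1,0,0,0,0],[0.1,0,0,0,0],[0.1,0,0,0,0],[0.05,0,0.01,0,0]]'
python3 -m inch '[[0.04,0,0.01,0,0],[0.04,-0.01,0.01,0,0],[0.04,-0.01,0.01,0,0],[0.05,-0.01,0.01,0,0],[0.05,-0.01,0.01,0,0]]'
python3 -m inch '[[0.05,-0.01,0.02,0,0],[0.05,-0.01,0.02,0,0],[0.05,-0.01,0.01,0,0],[0.05,-0.02,0.01,0,0],[0.05,-0.02,0.01,0,0]]'
python3 -m inch '[[0.06,-0.02,0.01,0,0],[0.06,-0.02,0.01,0,0],[0.06,-0.02,0.01,0,0],[0.06,-0.02,0,0,0],[0.06,-0.02,0,0,0]]'
```

```text
clock: 13.45
tool_pos: [0.5531, -0.1249, 0.0504]
eef_rot: [-0.046, 0.999, 0.0, 0.001]
contact_force: [-0.1, -0.2, -0.2]
opening: 0.006
clock: 13.95
tool_pos: [0.5619, -0.1479, 0.0506]
eef_rot: [-0.047, 0.999, 0.001, 0.0]
contact_force: [-0.5, -0.2, 0.4]
opening: 0.004
clock: 14.45
tool_pos: [0.5663, -0.1512, 0.0517]
eef_rot: [-0.046, 0.999, 0.0, -0.0]
contact_force: [-2.1, 0.8, 0.4]
opening: 0.002
clock: 14.95
tool_pos: [0.5667, -0.1513, 0.052]
eef_rot: [-0.046, 0.999, 0.001, -0.006]
contact_force: [-10.2, 4.1, -2.2]
opening: 0.004
clock: 15.45
tool_pos: [0.5739, -0.1545, 0.0522]
eef_rot: [-0.046, 0.999, 0.001, -0.007]
contact_force: [-11.3, 2.9, -1.8]
opening: 0.003
```

```bash
python3 -m inch '[[0.07,-0.02,0.01,0,0],[0.07,-0.02,0,0,0],[0.07,-0.02,0.01,0,0],[0.07,-0.02,0,0,0],[0.07,-0.02,0,0,0]]'
python3 -m inch '[[0.07,-0.02,0.01,0,0],[0.07,-0.02,0,0,0],[0.06,-0.02,0.01,0,0],[0.06,-0.02,0,0,0],[0.06,-0.01,0,0,0]]'
python3 -m inch '[[-1,0,-0.1,0,0],[-0.8,1,-0.08,0,0],[-0.3,1,0,0,0],[0,1,0,0,0],[0,1,0,0,0]]'
python3 m.py
```

```text
clock: 15.95
tool_pos: [0.5819, -0.1578, 0.0523]
eef_rot: [-0.046, 0.999, 0.0, -0.008]
contact_force: [-10.8, 1.9, -2.7]
opening: 0.005
clock: 16.45
tool_pos: [0.59, -0.1608, 0.0525]
eef_rot: [-0.046, 0.999, -0.0, -0.008]
contact_force: [-11.1, -0.0, -6.2]
opening: 0.005
clock: 16.95
tool_pos: [0.5453, -0.0594, 0.0511]
eef_rot: [-0.046, 0.999, 0.0, 0.001]
contact_force: [-0.2, -0.1, -0.8]
opening: 0.006
size [0.148 0.299] ctr [ 0.6502 -0.0221] yaw 10.43 rel 2.03 short mm 43.8 lat 2.3
L touch TCP [0.5425 0.0903] rear gap mm 49.1
R touch TCP [ 0.5896 -0.1654] rear gap mm 38.5
tcp [ 0.5459 -0.0527  0.0512]
```

```bash
python3 -m inch '[[-0.4,1,-0.04,0,0],[-0.2,1,0,0,0],[0,1,0,0,0],[0,1,0,0,0],[0,1,0,0,0]]'
python3 -m inch '[[0,0.85,0,0,0],[0.12,0,0,0,0],[0.12,0,0,0,0],[0.08,0,0,0,0],[0.05,0,0.01,0,0]]'
python3 -m inch '[[0.05,0,0.01,0,0],[0.05,0.01,0.01,0,0],[0.05,0.01,0.01,0,0],[0.05,0.02,0.01,0,0],[0.05,0.02,0.01,0,0]]'
python3 -m inch '[[0.05,0.02,0.02,0,0],[0.05,0.02,0.02,0,0],[0.05,0.02,0.01,0,0],[0.05,0.02,0.01,0,0],[0.05,0.02,0.01,0,0]]'
python3 -m inch '[[0.06,0.02,0.01,0,0],[0.06,0.02,0.01,0,0],[0.06,0.03,0.01,0,0],[0.06,0.03,0,0,0],[0.06,0.03,0,0,0]]'
```

```text
clock: 17.5
tool_pos: [0.5306, 0.0658, 0.05]
eef_rot: [-0.046, 0.999, 0.0, 0.001]
contact_force: [0.5, 0.6, 0.2]
opening: 0.008
clock: 18.0
tool_pos: [0.5394, 0.0842, 0.05]
eef_rot: [-0.045, 0.999, -0.001, 0.0]
contact_force: [-0.9, 0.5, -0.4]
opening: 0.003
clock: 18.5
tool_pos: [0.5446, 0.0873, 0.0512]
eef_rot: [-0.046, 0.999, -0.0, -0.001]
contact_force: [-3.0, -0.1, 0.4]
opening: 0.003
clock: 19.0
tool_pos: [0.5448, 0.0874, 0.0514]
eef_rot: [-0.046, 0.999, -0.003, -0.007]
contact_force: [-11.3, -2.8, -2.2]
opening: 0.004
clock: 19.5
tool_pos: [0.5528, 0.0922, 0.0518]
eef_rot: [-0.047, 0.999, -0.002, -0.006]
contact_force: [-10.3, -1.0, -4.5]
opening: 0.007
```

```bash
python3 -m inch '[[0.07,0.03,0.01,0,0],[0.07,0.03,0,0,0],[0.07,0.03,0,0,0],[0.07,0.03,0,0,0],[0.07,0.03,0,0,0]]'
python3 -m inch '[[0.07,0.03,0.01,0,0],[0.07,0.03,0,0,0],[0.07,0.03,0,0,0],[0.07,0.02,0,0,0],[0.07,0.02,0,0,0]]'
python3 -m inch '[[-1,0,-0.08,0,0],[-0.4,-1,-0.06,0,0],[0,-1,0,0,0],[0,-1,0,0,0],[0,-1,0,0,0]]'
python3 m.py
```

```text
clock: 20.0
tool_pos: [0.5612, 0.0967, 0.0519]
eef_rot: [-0.047, 0.999, -0.001, -0.006]
contact_force: [-10.9, -0.4, -4.3]
opening: 0.005
clock: 20.5
tool_pos: [0.5679, 0.1002, 0.052]
eef_rot: [-0.047, 0.999, -0.001, -0.008]
contact_force: [-15.2, 1.7, -2.6]
opening: 0.005
clock: 21.0
tool_pos: [0.5424, -0.0001, 0.051]
eef_rot: [-0.046, 0.999, 0.0, 0.001]
contact_force: [-0.3, 0.1, -0.3]
opening: 0.003
size [0.148 0.299] ctr [ 0.6593 -0.0197] yaw 3.35 rel -5.05 short mm 34.4 lat 3.3
L touch TCP [0.5664 0.105 ] rear gap mm 21.5
R touch TCP [ 0.5816 -0.1545] rear gap mm 47.9
tcp [ 0.5419 -0.0068  0.0509]
```

```bash
python3 -m inch '[[0.2,-1,-0.02,0,0],[0.2,-1,0,0,0],[0.2,-1,0,0,0],[0.2,-1,0,0,0],[0.3,-1,0,0,0]]'
python3 -m inch '[[0,-1,0,0,0],[0.1,0,0,0,0],[0.1,0,0,0,0],[0.1,0,0,0,0],[0.06,0,0.01,0,0]]'
python3 -m inch '[[0.05,0,0.01,0,0],[0.05,-0.01,0.01,0,0],[0.05,-0.01,0.01,0,0],[0.05,-0.01,0.01,0,0],[0.05,-0.01,0.01,0,0]]'
python3 -m inch '[[0.05,-0.01,0.02,0,0],[0.05,-0.01,0.02,0,0],[0.05,-0.01,0.01,0,0],[0.05,-0.02,0.01,0,0],[0.05,-0.02,0.01,0,0]]'
python3 -m inch '[[0.06,-0.02,0.01,0,0],[0.06,-0.02,0.01,0,0],[0.06,-0.02,0.01,0,0],[0.06,-0.02,0,0,0],[0.06,-0.02,0,0,0]]'
python3 -m inch '[[0.07,-0.02,0.01,0,0],[0.07,-0.02,0,0,0],[0.07,-0.02,0.01,0,0],[0.07,-0.02,0,0,0],[0.07,-0.02,0,0,0]]'
```

```text
clock: 21.55
tool_pos: [0.5697, -0.1254, 0.0505]
eef_rot: [-0.046, 0.999, 0.0, 0.001]
contact_force: [0.3, -0.0, -0.2]
opening: 0.002
clock: 22.05
tool_pos: [0.5786, -0.1476, 0.0506]
eef_rot: [-0.047, 0.999, 0.001, 0.0]
contact_force: [0.2, -0.3, 0.1]
opening: 0.009
clock: 22.55
tool_pos: [0.5832, -0.1505, 0.0516]
eef_rot: [-0.046, 0.999, 0.0, -0.001]
contact_force: [-3.3, 1.6, 0.9]
opening: 0.004
clock: 23.05
tool_pos: [0.5838, -0.1508, 0.0518]
eef_rot: [-0.046, 0.999, 0.001, -0.007]
contact_force: [-10.5, 3.9, -1.6]
opening: 0.001
clock: 23.55
tool_pos: [0.5908, -0.1538, 0.0519]
eef_rot: [-0.046, 0.999, 0.001, -0.008]
contact_force: [-11.7, 3.1, 0.7]
opening: 0.006
clock: 24.05
tool_pos: [0.5992, -0.1572, 0.052]
eef_rot: [-0.046, 0.999, 0.0, -0.008]
contact_force: [-12.5, 1.8, -3.9]
opening: 0.004
```

```bash
python3 -m inch '[[0.07,-0.02,0.01,0,0],[0.07,-0.02,0,0,0],[0.07,-0.02,0.01,0,0],[0.07,-0.02,0,0,0],[0.07,-0.01,0,0,0]]'
python3 -m inch '[[-1,0,-0.1,0,0],[-0.8,1,-0.08,0,0],[-0.3,1,0,0,0],[0,1,0,0,0],[0,1,0,0,0]]'
python3 m.py
```

```text
clock: 24.55
tool_pos: [0.608, -0.1605, 0.0522]
eef_rot: [-0.046, 0.999, -0.0, -0.008]
contact_force: [-10.5, 0.4, -5.3]
opening: 0.011
clock: 25.05
tool_pos: [0.5633, -0.059, 0.051]
eef_rot: [-0.046, 0.999, 0.0, 0.001]
contact_force: [0.4, 0.4, 0.1]
opening: 0.004
size [0.149 0.299] ctr [ 0.6666 -0.0222] yaw 9.98 rel 1.58 short mm 27.5 lat -0.2
L touch TCP [0.5599 0.091 ] rear gap mm 31.7
R touch TCP [ 0.6049 -0.165 ] rear gap mm 23.4
tcp [ 0.564  -0.0521  0.0512]
```

```bash
python3 -m inch '[[-0.4,1,-0.04,0,0],[-0.2,1,0,0,0],[0,1,0,0,0],[0,1,0,0,0],[0,1,0,0,0]]'
python3 -m inch '[[0,0.9,0,0,0],[0.12,0,0,0,0],[0.12,0,0,0,0],[0.08,0,0,0,0],[0.05,0,0.01,0,0]]'
python3 -m inch '[[0.05,0,0.01,0,0],[0.05,0.01,0.01,0,0],[0.05,0.01,0.01,0,0],[0.05,0.02,0.01,0,0],[0.05,0.02,0.01,0,0]]'
python3 -m inch '[[0.05,0.02,0.02,0,0],[0.05,0.02,0.02,0,0],[0.05,0.02,0.01,0,0],[0.05,0.02,0.01,0,0],[0.05,0.02,0.01,0,0]]'
python3 -m inch '[[0.06,0.02,0.01,0,0],[0.06,0.02,0.01,0,0],[0.06,0.03,0.01,0,0],[0.06,0.03,0,0,0],[0.06,0.03,0,0,0]]'
python3 -m inch '[[0.07,0.03,0.01,0,0],[0.07,0.03,0,0,0],[0.07,0.03,0,0,0],[0.07,0.03,0,0,0],[0.07,0.03,0,0,0]]'
```

```text
clock: 25.6
tool_pos: [0.5487, 0.0663, 0.0499]
eef_rot: [-0.046, 0.999, 0.0, 0.001]
contact_force: [0.5, 0.6, -0.2]
opening: 0.006
clock: 26.1
tool_pos: [0.5576, 0.0858, 0.0499]
eef_rot: [-0.045, 0.999, -0.001, 0.0]
contact_force: [-0.8, 0.1, 0.3]
opening: 0.009
clock: 26.6
tool_pos: [0.5602, 0.0875, 0.0506]
eef_rot: [-0.046, 0.999, -0.002, -0.003]
contact_force: [-7.1, -3.2, 1.7]
opening: 0.008
clock: 27.1
tool_pos: [0.5634, 0.0895, 0.051]
eef_rot: [-0.046, 0.999, -0.002, -0.007]
contact_force: [-7.9, -1.1, -6.7]
opening: 0.008
clock: 27.6
tool_pos: [0.5707, 0.094, 0.0514]
eef_rot: [-0.047, 0.999, -0.002, -0.007]
contact_force: [-9.9, -1.4, -5.7]
opening: 0.004
clock: 28.1
tool_pos: [0.579, 0.0984, 0.0516]
eef_rot: [-0.047, 0.999, -0.001, -0.007]
contact_force: [-11.0, 0.7, -3.2]
opening: 0.003
```

```bash
python3 -m inch '[[0.06,0.03,0,0,0],[0.06,0.02,0,0,0],[0,0,0,0,0]]'
python3 -m inch '[[-1,0,-0.08,0,0],[-0.4,-1,-0.06,0,0],[0,-1,0,0,0],[0,-1,0,0,0],[0,-1,0,0,0]]'
python3 - <<'E'
from h import *
c=r.snapshot("top")
im=c["pixels"][100:240,180:340,::-1]; cv2.imwrite("pics/crop2.png",cv2.resize(im,None,fx=5,fy=4,interpolation=cv2.INTER_CUBIC))
E
python3 m.py
```

```text
clock: 28.4
tool_pos: [0.5808, 0.0993, 0.0516]
eef_rot: [-0.046, 0.999, -0.001, -0.008]
contact_force: [-13.4, -0.7, -2.9]
opening: 0.003
clock: 28.9
tool_pos: [0.5545, -0.0004, 0.0507]
eef_rot: [-0.046, 0.999, 0.0, 0.001]
contact_force: [0.5, -0.5, -0.6]
opening: 0.002
size [0.148 0.298] ctr [ 0.6744 -0.02  ] yaw 4.6 rel -3.8 short mm 19.4 lat 0.8
L touch TCP [0.5788 0.1028] rear gap mm 9.7
R touch TCP [ 0.5997 -0.1564] rear gap mm 29.5
tcp [ 0.5541 -0.0049  0.0505]
```

View pics/crop2.png

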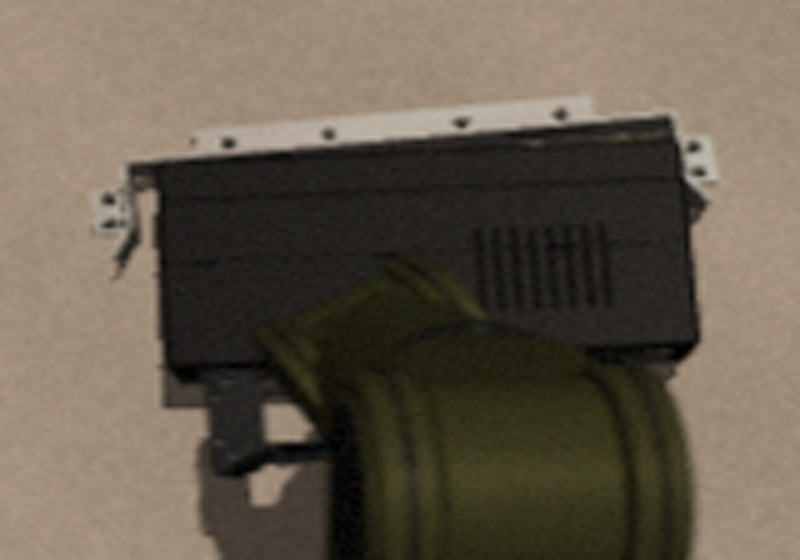

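```bash
python3 -m inch '[[0.3,-1,-0.02,0,0],[0.2,-1,0,0,0],[0.3,-1,0,0,0],[0.3,-1,0,0,0],[0.2,-1,0,0,0]]'
python3 -m inch '[[0,-1,0,0,0],[0.14,0,0,0,0],[0.1,0,0,0,0],[0.1,0,0,0,0],[0.06,0,0.01,0,0]]'
python3 -m inch '[[0.05,0,0.01,0,0],[0.05,-0.01,0.01,0,0],[0.05,-0.01,0.01,0,0],[0.05,-0.01,0.01,0,0],[0.05,-0.01,0.01,0,0]]'
python3 -m inch '[[0.05,-0.01,0.02,0,0],[0.05,-0.01,0.02,0,0],[0.05,-0.01,0.01,0,0],[0.05,-0.02,0.01,0,0],[0.05,-0.02,0.01,0,0]]'
python3 -m inch '[[0.06,-0.02,0.01,0,0],[0.06,-0.02,0.01,0,0],[0.06,-0.02,0.01,0,0],[0.06,-0.02,0,0,0],[0.06,-0.02,0,0,0]]'
```

```text
clock: 29.5
tool_pos: [0.5878, -0.1244, 0.0503]
eef_rot: [-0.046, 0.999, 0.001, 0.001]
contact_force: [0.5, -0.3, 0.3]
opening: 0.006
clock: 30.0
tool_pos: [0.5971, -0.1475, 0.0504]
eef_rot: [-0.047, 0.999, 0.001, 0.0]
contact_force: [-0.1, -0.4, -0.3]
opening: 0.006
clock: 30.5
tool_pos: [0.6024, -0.1509, 0.0515]
eef_rot: [-0.046, 0.999, 0.0, -0.0]
contact_force: [-2.0, 0.7, -0.0]
opening: 0.005
clock: 31.0
tool_pos: [0.6024, -0.151, 0.0516]
eef_rot: [-0.046, 0.999, 0.001, -0.007]
contact_force: [-12.9, 3.6, 2.0]
opening: 0.007
clock: 31.5
tool_pos: [0.6089, -0.1539, 0.0517]
eef_rot: [-0.047, 0.999, 0.001, -0.008]
contact_force: [-12.9, 3.8, -0.1]
opening: 0.003
```

```bash
python3 -m inch '[[0.06,-0.02,0.01,0,0],[0.06,-0.02,0,0,0],[0.06,-0.02,0.01,0,0],[0.06,-0.02,0,0,0],[0.06,-0.02,0,0,0]]'
python3 -m inch '[[0.06,-0.02,0.01,0,0],[0.06,-0.02,0,0,0],[0.06,-0.02,0.01,0,0],[0.04,-0.01,0,0,0]]'
python3 -m inch '[[-1,0,-0.1,0,0],[-0.8,1,-0.08,0,0],[-0.3,1,0,0,0],[0,1,0,0,0],[0,1,0,0,0]]'
python3 m.py
```

```text
clock: 32.0
tool_pos: [0.6166, -0.1571, 0.0517]
eef_rot: [-0.047, 0.999, 0.001, -0.008]
contact_force: [-11.8, 2.4, -3.3]
opening: 0.002
clock: 32.4
tool_pos: [0.6226, -0.1593, 0.052]
eef_rot: [-0.046, 0.999, 0.0, -0.007]
contact_force: [-10.4, 1.9, -6.7]
opening: 0.006
clock: 32.9
tool_pos: [0.5775, -0.0586, 0.0508]
eef_rot: [-0.046, 0.999, 0.0, 0.001]
contact_force: [-0.2, 0.5, -0.3]
opening: 0.008
size [0.153 0.306] ctr [ 0.6754 -0.0216] yaw 5.67 rel -2.73 short mm 18.7 lat -1.0
L touch TCP [0.5775 0.0993] rear gap mm 11.6
R touch TCP [ 0.6032 -0.1595] rear gap mm 25.9
tcp [ 0.5781 -0.0517  0.0511]
```

```bash
sed -i 's/<\.76)/<.83)/' h.py; python3 m.py
```

```text
size [0.149 0.299] ctr [ 0.681  -0.0222] yaw 10.48 rel 2.08 short mm 13.3 lat -2.3
L touch TCP [0.5733 0.0901] rear gap mm 18.8
R touch TCP [ 0.6206 -0.1656] rear gap mm 7.9
tcp [ 0.5782 -0.0538  0.0511]
```

```bash
python3 -m inch '[[-0.4,1,-0.04,0,0],[-0.2,1,0,0,0],[0,1,0,0,0],[0,1,0,0,0],[0,1,0,0,0]]'
python3 -m inch '[[0,0.9,0,0,0],[0.12,0,0,0,0],[0.12,0,0,0,0],[0.06,0,0,0,0],[0.05,0,0.01,0,0]]'
python3 -m inch '[[0.05,0,0.01,0,0],[0.05,0.01,0.01,0,0],[0.05,0.01,0.01,0,0],[0.05,0.02,0.01,0,0],[0.05,0.02,0.01,0,0]]'
python3 -m inch '[[0.05,0.02,0.02,0,0],[0.05,0.02,0.02,0,0],[0.05,0.02,0.01,0,0],[0.05,0.02,0.01,0,0],[0.05,0.02,0.01,0,0]]'
python3 -m inch '[[0.06,0.02,0.01,0,0],[0.06,0.02,0.01,0,0],[0.06,0.03,0.01,0,0],[0.06,0.03,0,0,0],[0.06,0.03,0,0,0]]'
```

```text
clock: 33.5
tool_pos: [0.5628, 0.0654, 0.0497]
eef_rot: [-0.045, 0.999, -0.0, 0.001]
contact_force: [-0.3, 0.8, -0.8]
opening: 0.004
clock: 34.0
tool_pos: [0.571, 0.0858, 0.0496]
eef_rot: [-0.044, 0.999, -0.001, -0.0]
contact_force: [-0.3, -0.3, 0.1]
opening: 0.008
clock: 34.5
tool_pos: [0.5736, 0.0877, 0.0504]
eef_rot: [-0.046, 0.999, -0.002, -0.004]
contact_force: [-8.0, -3.5, 2.7]
opening: 0.003
clock: 35.0
tool_pos: [0.5767, 0.0897, 0.0507]
eef_rot: [-0.046, 0.999, -0.002, -0.007]
contact_force: [-8.7, -2.2, -6.3]
opening: 0.006
clock: 35.5
tool_pos: [0.5842, 0.0943, 0.0511]
eef_rot: [-0.047, 0.999, -0.002, -0.007]
contact_force: [-10.1, -1.0, -5.5]
opening: 0.002
```

```bash
python3 -m inch '[[0.05,0.02,0,0,0],[0.05,0.02,0,0,0],[0.04,0.01,0,0,0]]'
python3 m.py
```

```text
clock: 35.8
tool_pos: [0.5875, 0.0961, 0.051]
eef_rot: [-0.047, 0.999, -0.001, -0.007]
contact_force: [-9.7, 0.0, -5.3]
opening: 0.006
size [0.148 0.297] ctr [ 0.6858 -0.0204] yaw 7.07 rel -1.33 short mm 8.3 lat -1.2
L touch TCP [0.5849 0.0981] rear gap mm 4.8
R touch TCP [ 0.6169 -0.1599] rear gap mm 11.8
tcp [0.5878 0.0962 0.051 ]
```

```bash
python3 -m inch '[[0.04,0.01,0,0,0]]'
python3 -m inch '[[0.04,0.01,0,0,0]]'
```

```text
clock: 35.95
tool_pos: [0.5882, 0.0965, 0.051]
eef_rot: [-0.047, 0.999, -0.001, -0.007]
contact_force: [-11.5, -0.4, -5.1]
opening: 0.004
clock: 36.05
tool_pos: [0.5892, 0.0969, 0.051]
eef_rot: [-0.047, 0.999, -0.001, -0.007]
contact_force: [-10.1, 0.3, -5.7]
opening: 0.007
```

```bash
python3 -m inch '[[0.04,0.01,0,0,0],[0.03,0.01,0,0,0]]'
python3 -m inch '[[-1,0,-0.08,0,0],[-0.4,-1,-0.06,0,0],[0.3,-1,0,0,0],[0.3,-1,0,0,0],[0.3,-1,0,0,0]]'
python3 m.py
```

```text
clock: 36.25
tool_pos: [0.591, 0.0978, 0.051]
eef_rot: [-0.047, 0.999, -0.001, -0.007]
contact_force: [-10.1, 0.9, -5.1]
opening: 0.005
clock: 36.75
tool_pos: [0.5862, -0.0029, 0.0502]
eef_rot: [-0.046, 0.999, 0.0, 0.001]
contact_force: [0.7, 0.2, -0.5]
opening: 0.004
size [0.148 0.299] ctr [ 0.6877 -0.02  ] yaw 6.0 rel -2.4 short mm 6.4 lat -1.1
L touch TCP [0.589  0.1003] rear gap mm 0.2
R touch TCP [ 0.6162 -0.1582] rear gap mm 12.7
tcp [ 0.5875 -0.01    0.0501]
```

```bash
python3 -m inch '[[0.1,-1,-0.02,0,0],[0.1,-1,0,0,0],[0.2,-1,0,0,0],[0.2,-1,0,0,0],[0.1,-1,0,0,0]]'
python3 -m inch '[[0,-0.9,0,0,0],[0.12,0,0,0,0],[0.1,0,0,0,0],[0.08,0,0,0,0],[0.05,0,0.01,0,0]]'
python3 -m inch '[[0.05,0,0.01,0,0],[0.05,-0.01,0.01,0,0],[0.05,-0.01,0.01,0,0],[0.05,-0.01,0.01,0,0],[0.05,-0.01,0.01,0,0]]'
python3 -m inch '[[0.05,-0.01,0.02,0,0],[0.05,-0.01,0.02,0,0],[0.05,-0.01,0.01,0,0],[0.05,-0.02,0.01,0,0]]'
python3 -m inch '[[0.05,-0.02,0.01,0,0],[0.05,-0.02,0,0,0],[0.05,-0.02,0.01,0,0]]'
```

```text
clock: 37.3
tool_pos: [0.6039, -0.1279, 0.0497]
eef_rot: [-0.046, 0.999, 0.0, 0.001]
contact_force: [-0.4, -0.4, -0.0]
opening: 0.004
clock: 37.8
tool_pos: [0.6122, -0.1475, 0.0499]
eef_rot: [-0.047, 0.999, 0.001, 0.0]
contact_force: [0.5, 1.1, -0.2]
opening: 0.003
clock: 38.3
tool_pos: [0.6179, -0.151, 0.051]
eef_rot: [-0.046, 0.999, 0.0, -0.0]
contact_force: [-1.6, 0.7, -0.0]
opening: 0.004
clock: 38.7
tool_pos: [0.6178, -0.151, 0.0511]
eef_rot: [-0.046, 0.999, 0.001, -0.005]
contact_force: [-11.3, 4.4, 0.7]
opening: 0.006
clock: 39.0
tool_pos: [0.6189, -0.1516, 0.0511]
eef_rot: [-0.047, 0.999, 0.001, -0.008]
contact_force: [-14.3, 4.6, 0.9]
opening: 0.006
```

```bash
python3 -m inch '[[0.05,-0.02,0.01,0,0],[0.05,-0.02,0.01,0,0],[0.05,-0.02,0,0,0],[0.04,-0.02,0,0,0]]'
python3 -m inch '[[0.04,-0.01,0.01,0,0],[0.04,-0.01,0,0,0],[0.04,-0.01,0,0,0]]'
python3 m.py
```

```text
clock: 39.4
tool_pos: [0.6242, -0.1539, 0.0511]
eef_rot: [-0.047, 0.999, 0.001, -0.008]
contact_force: [-13.0, 4.4, -0.5]
opening: 0.006
clock: 39.7
tool_pos: [0.6266, -0.155, 0.0512]
eef_rot: [-0.047, 0.999, 0.001, -0.008]
contact_force: [-14.7, 4.4, 2.0]
opening: 0.007
size [0.148 0.297] ctr [ 0.69   -0.0209] yaw 9.2 rel 0.8 short mm 4.2 lat -2.4
L touch TCP [0.5848 0.0937] rear gap mm 6.3
R touch TCP [ 0.6264 -0.1629] rear gap mm 2.1
tcp [ 0.6266 -0.1549  0.0512]
```

```bash
python3 -m inch '[[0.04,-0.01,0.01,0,0]]'
python3 -m inch '[[0.04,-0.01,0,0,0]]'
```

```text
clock: 39.85
tool_pos: [0.6266, -0.1549, 0.0512]
eef_rot: [-0.047, 0.999, 0.001, -0.009]
contact_force: [-17.2, 5.2, -0.5]
opening: 0.007
clock: 39.95
tool_pos: [0.6266, -0.155, 0.0511]
eef_rot: [-0.047, 0.999, 0.001, -0.011]
contact_force: [-20.0, 4.6, 4.1]
opening: 0.006
```

```bash
python3 -m inch '[[-1,0,-0.06,0,0],[-0.7,1,-0.08,0,0],[-0.4,1,0,0,0],[-0.2,1,0,0,0],[-0.1,1,0,0,0]]'
python3 -m inch '[[0,1,0,0,0],[0,1,0,0,0],[0,1,0,0,0],[0,1,0,0,0],[0,1,0,0,0]]'
python3 m.py
```

```text
clock: 40.45
tool_pos: [0.5766, -0.0562, 0.0508]
eef_rot: [-0.046, 0.999, 0.0, 0.001]
contact_force: [1.3, 0.2, 0.2]
opening: 0.008
clock: 40.95
tool_pos: [0.5773, 0.0693, 0.0508]
eef_rot: [-0.046, 0.999, 0.0, 0.001]
contact_force: [-1.0, 0.3, 0.8]
opening: 0.004
size [0.148 0.299] ctr [ 0.69   -0.0211] yaw 8.72 rel 0.32 short mm 4.3 lat -2.6
L touch TCP [0.5857 0.0944] rear gap mm 5.1
R touch TCP [ 0.6251 -0.1626] rear gap mm 3.4
tcp [0.5773 0.0763 0.0511]
```

```bash
python3 -m inch '[[0,0.6,-0.03,0,0],[0.05,0.1,0,0,0],[0.05,0,0,0,0],[0.05,0,0.01,0,0],[0.05,0,0.01,0,0]]'
python3 -m inch '[[0.05,0.01,0.01,0,0],[0.05,0.01,0.02,0,0],[0.05,0.01,0.02,0,0],[0.05,0.01,0.01,0,0]]'
python3 -m inch '[[0.04,0.01,0.01,0,0],[0.04,0.01,0.01,0,0],[0.04,0.01,0.01,0,0],[0.04,0.01,0,0,0]]'
python3 -m inch '[[0.04,0.01,0.01,0,0],[0.04,0.01,0,0,0]]'
```

```text
clock: 41.5
tool_pos: [0.5816, 0.0841, 0.0502]
eef_rot: [-0.045, 0.999, -0.0, -0.0]
contact_force: [0.1, -0.0, 0.0]
opening: 0.006
clock: 41.9
tool_pos: [0.5865, 0.0866, 0.0518]
eef_rot: [-0.046, 0.999, 0.0, 0.0]
contact_force: [-0.7, -0.5, -0.3]
opening: 0.007
clock: 42.3
tool_pos: [0.5886, 0.0872, 0.0522]
eef_rot: [-0.046, 0.999, -0.001, -0.002]
contact_force: [-6.4, -0.7, 3.7]
opening: 0.002
clock: 42.5
tool_pos: [0.5886, 0.0871, 0.0522]
eef_rot: [-0.046, 0.999, -0.001, -0.004]
contact_force: [-10.3, -1.3, 6.0]
opening: 0.006
```

```bash
python3 -m inch '[[0.04,0.01,0.03,0,0],[0.04,0.01,0.03,0,0]]'
python3 -m inch '[[0.03,0.01,0.01,0,0],[0.03,0.01,0.01,0,0]]'
```

```text
clock: 42.7
tool_pos: [0.5886, 0.0871, 0.0526]
eef_rot: [-0.046, 0.999, -0.002, -0.006]
contact_force: [-10.3, -2.0, -4.4]
opening: 0.004
clock: 42.9
tool_pos: [0.5886, 0.0871, 0.0526]
eef_rot: [-0.046, 0.999, -0.002, -0.008]
contact_force: [-12.1, -2.5, -1.8]
opening: 0.006
```

```bash
python3 m.py
python3 -m inch '[[0.03,0.01,0,0,0]]'
```

```text
size [0.149 0.297] ctr [ 0.6903 -0.0214] yaw 8.72 rel 0.32 short mm 4.0 lat -2.9
L touch TCP [0.586  0.0942] rear gap mm 4.8
R touch TCP [ 0.6254 -0.1628] rear gap mm 3.2
tcp [0.5886 0.0871 0.0525]
clock: 43.05
tool_pos: [0.5887, 0.0871, 0.0525]
eef_rot: [-0.046, 0.999, -0.003, -0.008]
contact_force: [-14.2, -1.9, 0.3]
opening: 0.007
```

```bash
python3 -m inch '[[0.03,0.01,0.01,0,0]]'
python3 -m inch '[[0.03,0.01,0.01,0,0]]'
python3 -m inch '[[0.02,0.01,0.01,0,0]]'
```

```text
clock: 43.15
tool_pos: [0.5896, 0.0877, 0.0526]
eef_rot: [-0.047, 0.999, -0.002, -0.008]
contact_force: [-9.9, -0.4, -5.0]
opening: 0.005
clock: 43.25
tool_pos: [0.5914, 0.0887, 0.0527]
eef_rot: [-0.047, 0.999, -0.001, -0.007]
contact_force: [-8.3, -0.0, -7.0]
opening: 0.007
clock: 43.35
tool_pos: [0.5922, 0.0892, 0.0529]
eef_rot: [-0.047, 0.999, -0.001, -0.007]
contact_force: [-8.6, -0.1, -6.9]
opening: 0.002
```

Sliding again; continue to the stop.

```bash
python3 -m inch '[[0.04,0.01,0,0,0],[0.03,0.01,0,0,0]]'
python3 -m inch '[[0.03,0.01,0,0,0],[0.03,0.01,0,0,0]]'
python3 m.py
```

```text
clock: 43.55
tool_pos: [0.5925, 0.0893, 0.0529]
eef_rot: [-0.047, 0.999, -0.002, -0.008]
contact_force: [-13.9, -0.3, -1.8]
opening: 0.005
clock: 43.75
tool_pos: [0.5925, 0.0893, 0.0529]
eef_rot: [-0.047, 0.999, -0.002, -0.01]
contact_force: [-17.0, -1.6, 1.3]
opening: 0.004
size [0.148 0.298] ctr [ 0.6921 -0.0212] yaw 7.47 rel -0.93 short mm 2.2 lat -3.0
L touch TCP [0.5904 0.0965] rear gap mm -0.3
R touch TCP [ 0.6242 -0.1612] rear gap mm 4.6
tcp [0.5925 0.0893 0.0529]
```

```bash
python3 -m inch '[[0.04,0.01,0.02,0,0]]'
python3 -m inch '[[0,0,0,0,0]]'
python3 -m inch '[[-1,0,-0.08,0,0],[0,-1,-0.09,0,0],[0.2,-1,0,0,0],[0.2,-1,0,0,0],[0.2,-1,0,0,0]]'
python3 -m inch '[[0.2,-1,0,0,0],[0.2,-1,0,0,0],[0.2,-1,0,0,0],[0.2,-1,0,0,0],[0.1,-0.9,0,0,0]]'
python3 m.py
```

```text
clock: 43.9
tool_pos: [0.5925, 0.0893, 0.053]
eef_rot: [-0.047, 0.999, -0.003, -0.011]
contact_force: [-16.6, -1.7, -2.8]
opening: 0.007
clock: 44.0
tool_pos: [0.5925, 0.0893, 0.0529]
eef_rot: [-0.047, 0.999, -0.003, -0.011]
contact_force: [-16.8, -2.1, -0.4]
opening: 0.005
clock: 44.5
tool_pos: [0.5937, -0.0095, 0.0519]
eef_rot: [-0.046, 0.999, 0.0, 0.001]
contact_force: [0.2, -0.3, -0.4]
opening: 0.003
clock: 45.0
tool_pos: [0.6163, -0.1329, 0.0519]
eef_rot: [-0.045, 0.999, -0.0, 0.001]
contact_force: [0.8, -0.4, -0.1]
opening: 0.003
size [0.149 0.298] ctr [ 0.6917 -0.0203] yaw 7.77 rel -0.63 short mm 2.4 lat -2.1
L touch TCP [0.5894 0.0969] rear gap mm 0.8
R touch TCP [ 0.6246 -0.1607] rear gap mm 4.1
tcp [ 0.6161 -0.1389  0.0517]
```

```bash
python3 -m inch '[[0,-0.5,-0.06,0,0],[0.08,-0.1,0,0,0],[0.06,0,0,0,0],[0.06,0,0.01,0,0],[0.05,0,0.01,0,0]]'
python3 -m inch '[[0.04,0,0.01,0,0],[0.04,-0.01,0.02,0,0],[0.04,-0.01,0.02,0,0],[0.04,-0.01,0.02,0,0],[0.04,-0.01,0.02,0,0]]'
python3 -m inch '[[0.04,-0.01,0.02,0,0],[0.04,-0.01,0.01,0,0]]'
python3 -m inch '[[0.04,-0.01,0.01,0,0],[0.03,-0.01,0.01,0,0]]'
```

```text
clock: 45.55
tool_pos: [0.622, -0.1447, 0.0509]
eef_rot: [-0.047, 0.999, 0.0, 0.0]
contact_force: [0.2, 0.5, 1.0]
opening: 0.005
clock: 46.05
tool_pos: [0.6248, -0.1468, 0.0523]
eef_rot: [-0.046, 0.999, 0.0, -0.002]
contact_force: [-4.2, 1.6, -3.3]
opening: 0.005
clock: 46.25
tool_pos: [0.6248, -0.1468, 0.0524]
eef_rot: [-0.046, 0.999, 0.001, -0.004]
contact_force: [-8.8, 2.3, -2.0]
opening: 0.007
clock: 46.45
tool_pos: [0.6248, -0.1468, 0.0524]
eef_rot: [-0.047, 0.999, 0.001, -0.006]
contact_force: [-11.8, 4.1, -0.9]
opening: 0.006
```

```bash
python3 -m inch '[[0.04,-0.01,0.02,0,0]]'
python3 -m inch '[[0.03,-0.01,0.02,0,0]]'
python3 -m inch '[[0.03,-0.01,0.02,0,0]]'
```

```text
clock: 46.55
tool_pos: [0.6249, -0.1469, 0.0525]
eef_rot: [-0.047, 0.999, 0.001, -0.007]
contact_force: [-10.6, 3.7, -3.9]
opening: 0.01
clock: 46.65
tool_pos: [0.6256, -0.1473, 0.0526]
eef_rot: [-0.047, 0.999, 0.001, -0.007]
contact_force: [-8.8, 2.8, -6.3]
opening: 0.01
clock: 46.75
tool_pos: [0.6262, -0.1478, 0.0529]
eef_rot: [-0.047, 0.999, 0.001, -0.007]
contact_force: [-11.1, 4.2, -5.6]
opening: 0.004
```

```bash
python3 -m inch '[[0.03,-0.01,0,0,0]]'
python3 -m inch '[[0.04,-0.01,0,0,0]]'
python3 -m inch '[[0.03,0,0.01,0,0]]'
```

```text
clock: 46.85
tool_pos: [0.6261, -0.1478, 0.0528]
eef_rot: [-0.047, 0.999, 0.001, -0.008]
contact_force: [-13.1, 4.8, -2.5]
opening: 0.005
clock: 46.95
tool_pos: [0.6261, -0.1478, 0.0528]
eef_rot: [-0.047, 0.999, 0.001, -0.009]
contact_force: [-16.4, 4.9, 0.2]
opening: 0.002
clock: 47.05
tool_pos: [0.6261, -0.1478, 0.0529]
eef_rot: [-0.047, 0.999, 0.001, -0.01]
contact_force: [-17.1, 4.7, -2.0]
opening: 0.005
```

```bash
python3 -m inch '[[-1,0,0,0,0],[-1,0,0,0,0],[-1,0,0.5,0,0],[-1,0,0.8,0,0],[-0.5,0,0.8,0,0]]'
python3 m.py
python3 - <<'E'
from h import *
c=r.snapshot("top"); P=cloud(c)
im=c["pixels"][110:230,190:330,::-1]; cv2.imwrite("pics/crop3.png",cv2.resize(im,None,fx=5,fy=5,interpolation=cv2.INTER_CUBIC))
c=r.snapshot("side"); S=cloud(c)
im=c["pixels"][130:280,210:390,::-1]; cv2.imwrite("pics/side3.png",cv2.resize(im,None,fx=4,fy=4,interpolation=cv2.INTER_CUBIC))
# plate front face from initial top+side clouds
for n in("top0","side0"):
    Q=np.load("pics/%s.npz"%n)["P"].reshape(-1,3)
    b=np.radians(8.2);U=np.array([np.cos(b),np.sin(b)]);V=np.array([-U[1],U[0]]);D=Q[:,:2]-[.768,-.007]
    m=(Q[:,2]>.012)&(Q[:,2]<.041)&(abs(D@U)<.012)&(abs(D@V)<.145)
    print(n,m.sum(),np.polyfit((D@V)[m],(D@U)[m],1)*[57.3,1e3])
# side cloud of unit: top tilt
m=(abs(P[...,2]-.08)<.006)&(P[...,0]>.6)&(P[...,0]<.76)&(abs(P[...,1]+.02)<.15)
A=P[m]; print("top plane",np.linalg.lstsq(np.c_[A[:,:2],np.ones(len(A))],A[:,2],rcond=None)[0])
E
```

```text
clock: 47.55
tool_pos: [0.521, -0.1498, 0.1091]
eef_rot: [-0.046, 0.999, -0.0, -0.001]
contact_force: [1.1, -0.3, -0.9]
opening: 0.006
size [0.148 0.298] ctr [ 0.6923 -0.0207] yaw 8.14 rel -0.26 short mm 1.9 lat -2.5
L touch TCP [0.5892 0.0959] rear gap mm 1.3
R touch TCP [ 0.626  -0.1615] rear gap mm 2.6
tcp [ 0.521  -0.1503  0.1118]
top0 264 [0.18400074 0.64722281]
side0 626 [ 0.32569629 -0.39771794]
top plane [ 0.00052839 -0.00144729  0.07945541]
```

View pics/crop3.png

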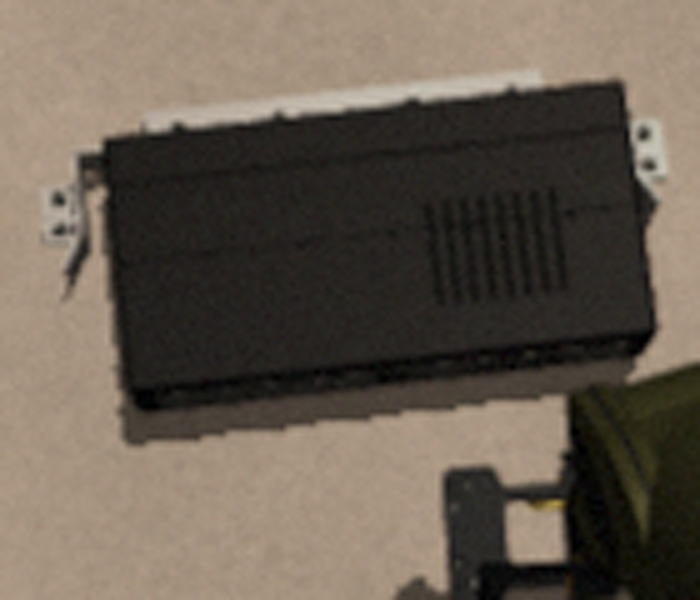

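View pics/side3.png

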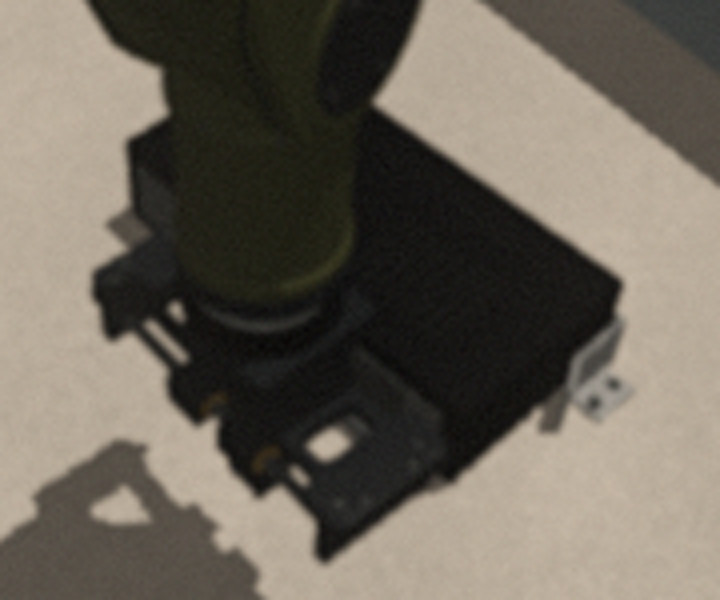

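The top view shows the unit square in the bracket between the cheeks, and the robot is clear of it. Both corners stopped abruptly where the force rose. Handing in.

```bash
python3 -c "
from plant import r
print(r.get_state()['contact_force']); print(r.finish_job())"
```

```text
[ 1.25992369 -0.04743554 -0.85373893]
the job is handed in; nothing more can be done
None
```

I walked the battery-backup unit into the bracket by nudging its right and left front corners in turn, ten pushes in all. I then backed the arm off and handed in after about 48 s.

- **Home at both corners:** each corner slid at about 9–14 N, then stopped dead. The left took about 17 N without moving. The right stopped at the same place twice, within about 0.5 mm, taking about 20.5 N the first time and about 18 N the last.
- **Push force:** the highest horizontal force at any reading was about 20.5 N (21 N with the vertical part), under the 22 N limit. Forces were only read at the end of each short move, so a brief higher peak is possible.
- **Pose:** the top of the unit is level at z ≈ 0.080 m, so it stands flat. It sits about 2.5 mm right of centre, clear of both cheeks.
- **Other items:** the mug, radio and mouse were nowhere near the arm's path. I did not measure them again at the end.

**Disagreement:** the last camera fit still showed rear gaps of 1.3 mm on the left and 2.6 mm on the right, with the unit about 0.3° short of square. That is within the 3 mm limit and about what the 2 mm calibration and my fit's 1.5 mm bias would give. The contact points of the two stops lean the same way, suggesting the right corner could be up to about 2 mm off the plate. I trusted the force stops.

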